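# Unscrew the round-knobbed cap from its test port and set it in the tray

## Robot

A 6-joint arm with a two-finger parallel gripper is mounted at the origin on a cart in front of the work surface, level with it; the furniture and walls round the work are solid. World frame = base frame: x ahead of the robot, y to its left, z up, the work surface at z = 0. Lengths are in m, angles in rad, forces in N, time in s.
With the tool pointing down it reaches from about 0.3 to 0.825 m from the base axis. Payload 5.4 kg.
Tool frame: the origin (TCP) lies on the centre line of the jaws, within the pads' length; the fingertips stand 8 mm ahead of it and the grasp point (between the pads) lies 11 mm behind it (bot.nose_length is the distance from the TCP to the fingertips, in m); z points along the fingers, y is the line along which they close (so a half turn about z gives the same grasp; the last joint's range is limited). The gripper opens to 92 mm and grips with 3 to 60 N. Pads are 20 mm wide; open, the fingers measure 128 mm over their backs; the gripper's body (75 mm by 189 mm) begins 69 mm behind the grasp point.
Start: joints at [1.101, 0.158, 1.597, -0, 1.386, -0.21], TCP at [0.148, 0.556, 0.223] pointing down, gripper open.
Joint ranges: [-2.91, 2.91], [-0.94, 2.29], [0.18, 2.7], [-1.29, 4.43], [0.17, 2.64], [-3, 3]. Speed limits (rad/s): [2.57, 2.57, 3.14, 3.14, 3.14, 3.14].

## Interface

Orientations are given as a 3x3 rotation matrix whose columns are the frame's x, y, z axes.
In Python, from workcell import bot gives the robot as it stands.
- The arm moves only by the tool servo_tool, never from a script. Its argument "steps" is a list of rows, each an object of numbers: "grip": the opening, from -1 (shut) to 1 (fully open); "x", "y", "z": the shift along the world's x, y, z normalised to -1 to 1, where 1 is 25 mm; "spin": the turn about the world's z normalised to -1 to 1, where 1 is 4 degrees. In form: [{"grip": .., "x": .., "y": .., "z": .., "spin": ..}, ...]. A call has 1 to 12 rows; each row shifts and turns the commanded pose from where the row before left it; what a row does not reach is not made up. A row lasts 1/8 s, in which the tool goes at most 62.5 mm and 10.7 degrees, less where a joint would pass 70% of its speed; a pose out of reach is approached as far as the arm can. A call with a number of a shift or a turn outside -1 to 1 is refused whole. A call with a gripper value outside its range is refused whole. The fingers move at their own pace and stop on an object; the grip force is fixed at half the most. Time passes only in rows, so rows that do not move let the fingers close. It gives the time, the measured TCP pose, the force, the opening and the grip force at its end, in the units of the state.
- bot.sense(): the state, without advancing time (a new reading comes with each control period).
- bot.snapshot(name): name is "side" or "top"; returns the picture (384x512x3 uint8, red, green, blue); there is no depth.
- bot.calibration(name): a dict with "vertical_fov" (degrees; the focal length in pixels is half the picture's height over the tangent of half this angle, whatever the lens; pixels are square), "cx", "cy" (the principal point, pixels), "world_to_cam" (4x4, takes a point from world to camera coordinates). Camera axes: x right, y down, z forward; pixel columns grow to the right and rows downward; lengths in m; the calibration is good to about 2 mm. A picture is of the moment at which its call begins. calibration takes no time and is no camera call.
- bot.sign_off(): hands the job in; it is judged then, once.
The state is a dict: "time": time; "joints": joint angles; "joint_vel": joint speeds; "tau": joint torques, N m; "eef_pos": TCP position; "eef_rot": TCP orientation; "wrist_force": force on the tool from outside, world axes, zero at the start; "ft_torque": the same for the moment, N m; "grip_width": finger opening in m; "grasp_force": force on a finger pad.
Only numpy, scipy, OpenCV 4.12 (cv2) and the standard library are available. Lean on these libraries where they do the work, as an engineer would, in place of code of your own. Each camera call takes 0.05 s, during which the arm holds its last target. There are 200 camera calls.

## Task

Open the test port that is closed by the cap with the round knob: turn that cap anticlockwise, seen from above, until its thread comes free (about a quarter turn), lift it straight off and set it right way up, open side down, in the shallow steel tray. Leave the cap with the wing grip screwed on its own port.

Things in the scene. Friction and masses are not known exactly. Their poses are not given: they have to be found in the camera images.
- round_cap: Cap to take off: grey plastic, 54 mm high, 50 to 100 g. A ribbed hollow skirt, 55 mm wide, 24 mm high, open below; on it, centred, a round fluted knob 38 mm wide, 30 mm high (24 to 54 mm above the rim), to be gripped at any yaw. Origin: on the axis, in the plane of the skirt's lower rim (42 mm above the workbench when screwed home); z up. Right-hand thread; it turns easily.
- port_round: Test port under round_cap, bolted down: aluminium, foot 66 mm wide, post 45 mm wide to 37 mm, threaded neck 44 mm wide to its rim at 62 mm. Origin: centre of the foot on the workbench; z up. Coarse two-start thread: the cap is held for its first 55 degrees, free to lift from 67 to 125 degrees anticlockwise; let it rise 2 to 3 mm while turning (2 mm play), and clears the neck 20 mm up.
- wing_cap: Cap to leave alone, on a second, identical port: the same skirt and thread, but its grip is an upright flat wing 46 mm long, 9 mm thick, 28 mm high; 51 mm high over all. Origin: on the axis in the plane of its lower rim, 42 mm above the workbench; z up. The two ports may stand in either place.
- tray: Shallow square tray of plain steel, empty, fixed: 110 by 110 mm, 18 mm high, walls and floor 4 mm thick. Origin: centre of its underside, on the workbench; z up, x and y along its sides.
Things that resemble listed ones, but are neither listed nor needed, are in the scene too. What is shaped like the port_round but purple is not meant.

How it is judged:
On the way:
1. the round-knobbed cap is unscrewed and lifted clear of its port (z of round_cap in the frame of port_round above 0.064 m), for 0.1 s.
At the end, for the whole second after the job is handed in: The round-knobbed cap stands at rest on the tray's floor, knob up (within 10 degrees of upright), its axis within 50 mm of the tray's middle; the wing cap is still screwed on its own port (rim no more than 50 mm above the workbench) (horizontal distance between round_cap and tray below 0.05 m and z of round_cap in the frame of tray below 0.012 m and angle between round_cap's own z axis and vertical below 0.17 rad and linear speed of round_cap below 0.02 m/s and height (world z) of wing_cap below 0.05 m); the robot touches nothing.
It fails at once if the wing cap is turned off or knocked out of its place (moved more than 12 mm) (distance of wing_cap from where it was at the start of the episode above 0.012 m).
It also fails if it takes over 42 s, if anything falls off the work surface, if the arm or the gripper's body presses on something with over 40 N, if the wrist force passes 120 N, or if a joint passes its speed limit or range.

## Working session

There is one attempt and no reset: what is moved stays moved. The work goes in short steps, Python scripts to look and compute and a tool call to move; the robot and the scene stay as the last step left them, time stands still between calls to the robot, and variables do not carry over. Pictures are saved under pics/ and viewed, at most 10 in all, crops included, and the job is handed in when it is done.

Besides the shell and the picture viewer there is one more tool, called in YAML: its name, and indented under it one key for each argument. servo_tool: Moves the arm, as the interface text tells. Scaled input: -1 to 1 covers 25 mm each way for a shift and 4 degrees each way for a turn. Its arguments: {"type":"object","properties":{"steps":{"type":"array"}},"required":["steps"]}

```bash
mkdir -p pics
cat > h.py <<'E'
import numpy as np,cv2
from workcell import bot
def cam(n):
    c=bot.calibration(n); f=192/np.tan(np.radians(c["vertical_fov"])/2); return c,f
def ray(n,u,v,z):
    c,f=cam(n); T=np.array(c["world_to_cam"]); R=T[:3,:3]; o=-R.T@T[:3,3]
    d=R.T@np.array([(u-c["cx"])/f,(v-c["cy"])/f,1]); return o+d*(z-o[2])/d[2]
def proj(n,p):
    c,f=cam(n); T=np.array(c["world_to_cam"]); q=T[:3,:3]@np.array(p)+T[:3,3]
    return f*q[:2]/q[2]+[c["cx"],c["cy"]]
def snap(n,fn):
    im=np.array(bot.snapshot(n)); cv2.imwrite("pics/"+fn,im[:,:,::-1]); return im
E
python3 - <<'E'
from h import *
for n in("top","side"):
    snap(n,n+"0.png"); c=bot.calibration(n); print(c); 
s=bot.sense();print(s["eef_pos"],s["eef_rot"],s["time"],s["grip_width"])
E
```

```text
{'vertical_fov': 52.6984180453516, 'cx': 257.1219813765755, 'cy': 185.02065214030551, 'world_to_cam': array([[ 0.00960419, -0.99986708,  0.01317487,  0.28118344],
       [-0.99602934, -0.01073183, -0.08837634,  0.44485427],
       [ 0.08850599, -0.01227378, -0.99600002,  1.21729542],
       [ 0.        ,  0.        ,  0.        ,  1.        ]])}
{'vertical_fov': 57.09929732687461, 'cx': 254.58846599267494, 'cy': 186.76202714934462, 'world_to_cam': array([[ 0.99724544,  0.07352678,  0.00976442, -0.45255447],
       [ 0.05067069, -0.57919974, -0.81360933,  0.20325002],
       [-0.05416653,  0.81186296, -0.58132996,  0.80366098],
       [ 0.        ,  0.        ,  0.        ,  1.        ]])}
[0.14749359 0.55520913 0.22173393] [[-9.66433777e-01  2.56914770e-01 -7.45690914e-04]
 [ 2.56915631e-01  9.66432685e-01 -1.49145602e-03]
 [ 3.37482991e-04 -1.63297313e-03 -9.99998610e-01]] 0.1 0.0916441723633218
```

View pics/top0.png

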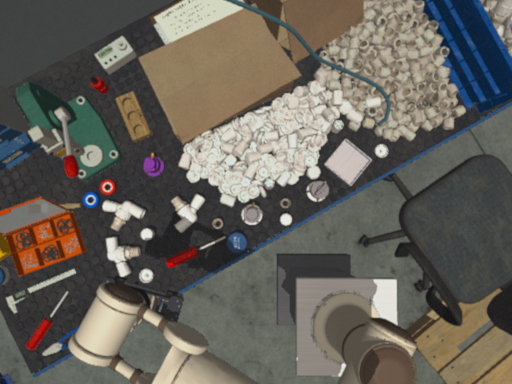

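View pics/side0.png

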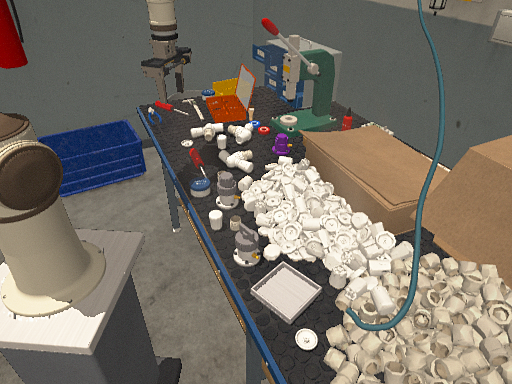

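Run:
```python
from h import *
t=cv2.imread("pics/top0.png");s=cv2.imread("pics/side0.png")
a=cv2.resize(t[135:235,220:380],(800,500),interpolation=cv2.INTER_CUBIC)[:, :]
b=cv2.resize(s[160:280,190:340],(750,600),interpolation=cv2.INTER_CUBIC)
cv2.imwrite("pics/ta.png",a);cv2.imwrite("pics/sb.png",b)
```

```text
(no output)
```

View pics/ta.png

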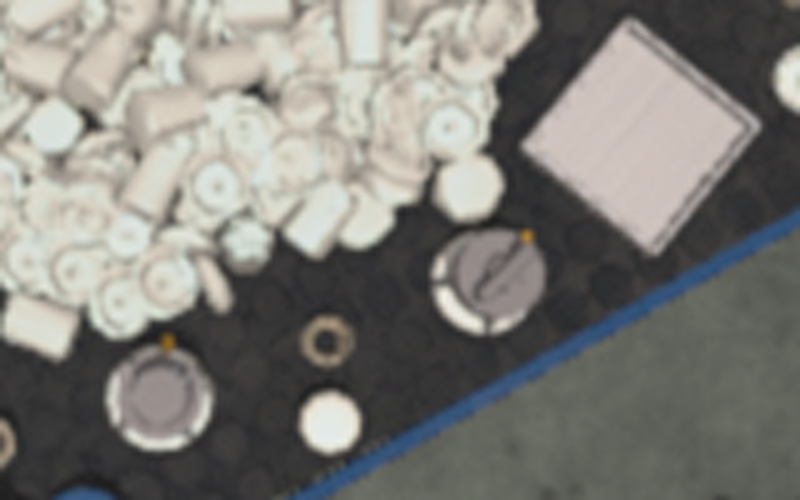

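View pics/sb.png

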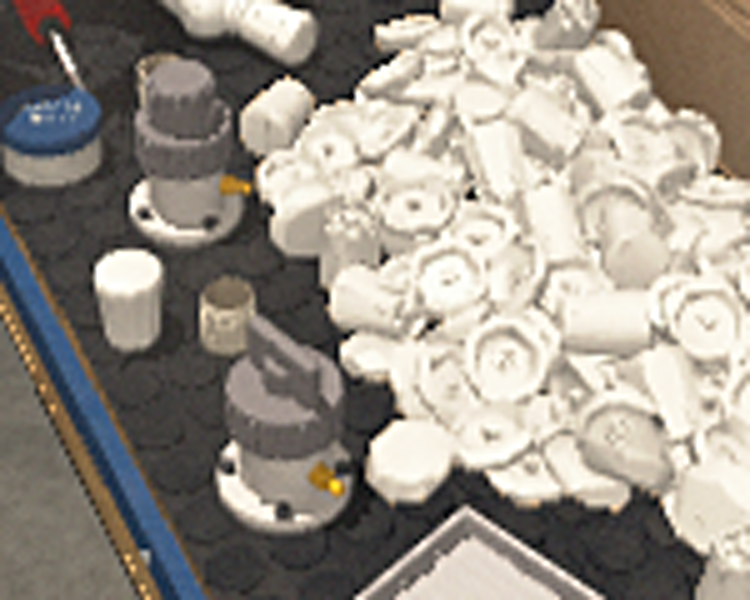

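The top crop shows the round knob at about (251.2, 213.4) and the tray's middle at (348, 162). The wing cap is at about (318.5, 189.5). In the side view the knob top is at about (225.6, 175).

Run:
```python
from h import *
np.set_printoptions(precision=4,suppress=True)
print("knob top",ray("top",251.2,213.4,.096)," side",ray("side",225.6,175,.096))
print("foot", ray("top",220+160/5-.4,135+398/5-.4,.005))
C=[(630,18),(760,127),(655,255),(522,147)]
P=np.array([ray("top",220+u/5-.4,135+v/5-.4,.018) for u,v in C]);print("tray",P.mean(0),np.linalg.norm(P-np.roll(P,1,0),axis=1),P)
print("wing",ray("top",220+500/5-.4,135+270/5-.4,.066), "foot",ray("top",220+489/5,135+280/5,.005))
print(bot.sense()["eef_rot"][:,1])
```

```text
knob top [0.3504 0.3034 0.096 ]  side [0.3503 0.3028 0.096 ]
foot [0.3493 0.3023 0.005 ]
tray [ 0.5197 -0.0054  0.018 ] [0.1103 0.1088 0.1081 0.1091] [[ 0.5969  0.0013  0.018 ]
 [ 0.5267 -0.0818  0.018 ]
 [ 0.4433 -0.013   0.018 ]
 [ 0.512   0.0718  0.018 ]]
wing [0.4287 0.0947 0.066 ] foot [0.4259 0.0899 0.005 ]
[ 0.2569  0.9664 -0.0016]
```

servo_tool:
  steps:
    - {"grip":0.4,"x":0.675,"y":-0.84,"z":-0.1,"spin":-1}
    - {"grip":0.4,"x":0.675,"y":-0.84,"z":-0.1,"spin":-1}
    - {"grip":0.4,"x":0.675,"y":-0.84,"z":-0.1,"spin":-1}
    - {"grip":0.4,"x":0.675,"y":-0.84,"z":-0.1,"spin":-1}
    - {"grip":0.4,"x":0.675,"y":-0.84,"z":-0.3,"spin":-1}
    - {"grip":0.4,"x":0.675,"y":-0.84,"z":-0.3,"spin":-1}
    - {"grip":0.4,"x":0.675,"y":-0.84,"z":-0.3,"spin":-1}
    - {"grip":0.4,"x":0.675,"y":-0.84,"z":-0.3,"spin":-1}
    - {"grip":0.4,"x":0.675,"y":-0.84,"z":-0.3,"spin":-1}
    - {"grip":0.4,"x":0.675,"y":-0.84,"z":-0.3,"spin":-1}
    - {"grip":0.4,"x":0.675,"y":-0.84,"z":-0.3,"spin":-1}
    - {"grip":0.4,"x":0.675,"y":-0.87,"z":-0.4,"spin":-1}

```text
time: 1.6
eef_pos: [0.3506, 0.3022, 0.1497]
eef_rot: [[-0.454, 0.891, -0.0], [0.891, 0.454, -0.0], [0.0, -0.0, -1.0]]
wrist_force: [1.4, 0.9, 0.3]
grip_width: 0.0644
grasp_force: 0.0
```

Run:
```python
from h import *
im=snap("side","s1.png"); s=bot.sense(); print(s["eef_pos"],s["eef_rot"][:,1],s["joints"],s["wrist_force"])
cv2.imwrite("pics/s1c.png",cv2.resize(im[60:260,130:330,::-1],(600,600),interpolation=cv2.INTER_CUBIC))
```

```text
[0.35139763 0.29981791 0.14826183] [ 0.89280368  0.45044061 -0.0021997 ] [ 0.44516137 -0.06586469  1.98179629 -0.00207924  1.2278187  -0.02139939] [ 1.42883599 -1.10576927 -1.62907366]
```

View pics/s1c.png

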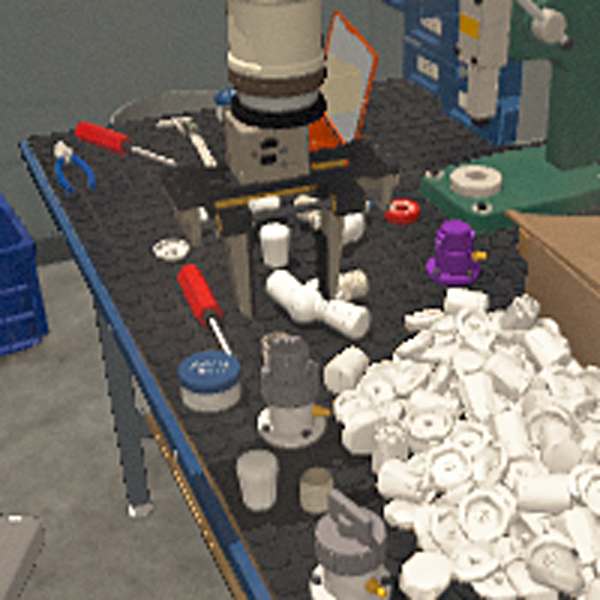

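The gripper hangs above the round knob. The knob is at about (287, 345) in the crop, midway between the fingertips at 245 and 330. I'll go down now.

servo_tool:
  steps:
    - {"grip":0.4,"z":-0.5}
    - {"grip":0.4,"z":-0.7}
    - {"grip":0.4,"z":-0.7}
    - {"grip":0.4,"z":-0.5}
    - {"grip":0.4,"z":-0.2}
    - {"grip":0.4}
    - {"grip":0.4}

```text
validation failed for argument at $.st...
```

Run:
```python
from h import *
im=snap("side","s2.png"); s=bot.sense(); print(s["eef_pos"],s["eef_rot"][:,1],s["wrist_force"],proj("side",s["eef_pos"]))
cv2.imwrite("pics/s2c.png",cv2.resize(im[100:250,150:300,::-1],(600,600),interpolation=cv2.INTER_CUBIC))
```

```text
[0.35040689 0.30107394 0.14876287] [ 0.89163127  0.45275461 -0.00263278] [-0.11268483  0.04624453 -0.13033185] [224.81756007 158.90480675]
```

View pics/s2c.png

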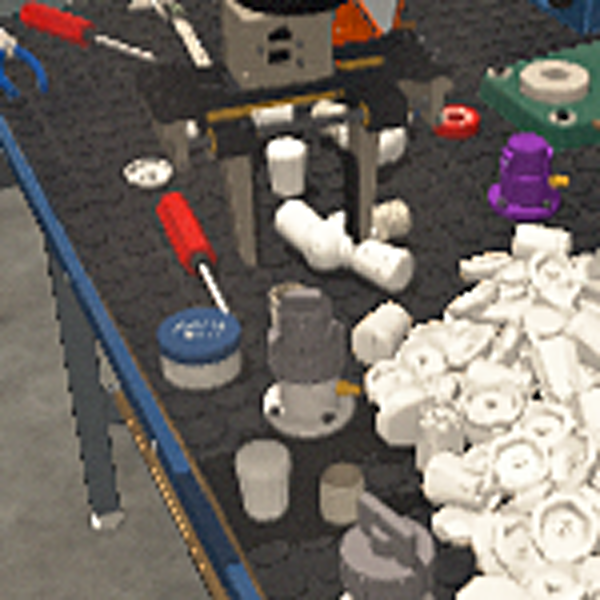

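The move was refused because every row needs all the fields. The arm hasn't moved, and the picture shows it still above the knob. I'll send it again in full.

servo_tool:
  steps:
    - {"grip":0.4,"x":0,"y":0.04,"z":-0.5,"spin":0}
    - {"grip":0.4,"x":0,"y":0,"z":-0.7,"spin":0}
    - {"grip":0.4,"x":0,"y":0,"z":-0.7,"spin":0}
    - {"grip":0.4,"x":0,"y":0,"z":-0.6,"spin":0}
    - {"grip":0.4,"x":0,"y":0,"z":-0.3,"spin":0}
    - {"grip":0.4,"x":0,"y":0,"z":0,"spin":0}
    - {"grip":0.4,"x":0,"y":0,"z":0,"spin":0}

```text
time: 2.58
eef_pos: [0.3507, 0.3042, 0.0807]
eef_rot: [[-0.456, 0.89, 0.001], [0.89, 0.456, 0.001], [-0.0, 0.001, -1.0]]
wrist_force: [0.5, 0.4, -0.2]
grip_width: 0.0643
grasp_force: 0.0
```

Run:
```python
from h import *
im=snap("side","s3.png"); s=bot.sense(); print(s["eef_pos"],s["eef_rot"][:,1],s["wrist_force"],proj("side",s["eef_pos"]))
cv2.imwrite("pics/s3c.png",cv2.resize(im[125:225,175:275,::-1],(600,600),interpolation=cv2.INTER_CUBIC))
```

```text
[0.35076211 0.30423505 0.08077884] [0.89006832 0.45582505 0.0013841 ] [1.01635796 0.8573315  0.4155446 ] [226.06178049 179.26775178]
```

View pics/s3c.png

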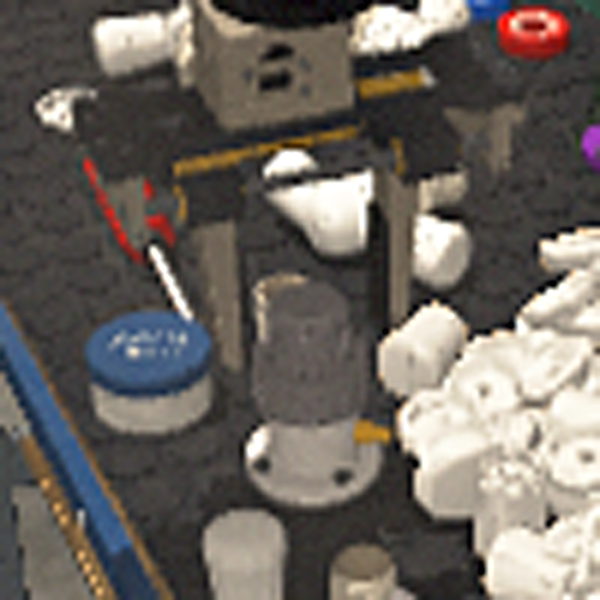

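The fingers straddle the knob; its axis is at about 307 in the crop and the tips are at 230 and 395. I'll close and check the grip.

servo_tool:
  steps:
    - {"grip":0.4,"x":0,"y":-0.05,"z":-0.1,"spin":0}
    - {"grip":-1,"x":0,"y":0,"z":0,"spin":0}
    - {"grip":-1,"x":0,"y":0,"z":0,"spin":0}
    - {"grip":-1,"x":0,"y":0,"z":0,"spin":0}
    - {"grip":-1,"x":0,"y":0,"z":0,"spin":0}
    - {"grip":-1,"x":0,"y":0,"z":0,"spin":0}

```text
time: 3.38
eef_pos: [0.3503, 0.3027, 0.0777]
eef_rot: [[-0.456, 0.89, 0.0], [0.89, 0.456, 0.0], [-0.0, 0.0, -1.0]]
wrist_force: [0.1, 0.3, 0.9]
grip_width: 0.0375
grasp_force: 30.0
```

servo_tool:
  steps:
    - {"grip":-1,"x":0,"y":0,"z":0,"spin":1}
    - {"grip":-1,"x":0,"y":0,"z":0,"spin":1}
    - {"grip":-1,"x":0,"y":0,"z":0.01,"spin":1}
    - {"grip":-1,"x":0,"y":0,"z":0.01,"spin":1}
    - {"grip":-1,"x":0,"y":0,"z":0.01,"spin":1}
    - {"grip":-1,"x":0,"y":0,"z":0.01,"spin":1}
    - {"grip":-1,"x":0,"y":0,"z":0.01,"spin":1}
    - {"grip":-1,"x":0,"y":0,"z":0.01,"spin":1}
    - {"grip":-1,"x":0,"y":0,"z":0.01,"spin":1}
    - {"grip":-1,"x":0,"y":0,"z":0.01,"spin":1}
    - {"grip":-1,"x":0,"y":0,"z":0.01,"spin":1}
    - {"grip":-1,"x":0,"y":0,"z":0,"spin":1}

```text
time: 4.88
eef_pos: [0.3501, 0.3027, 0.0797]
eef_rot: [[-0.967, 0.255, -0.0], [0.255, 0.967, -0.0], [0.0, -0.0, -1.0]]
wrist_force: [-1.0, 0.0, -1.9]
grip_width: 0.0373
grasp_force: 30.0
```

servo_tool:
  steps:
    - {"grip":-1,"x":0,"y":0,"z":0,"spin":1}
    - {"grip":-1,"x":0,"y":0,"z":0,"spin":1}
    - {"grip":-1,"x":0,"y":0,"z":0,"spin":1}
    - {"grip":-1,"x":0,"y":0,"z":0,"spin":1}
    - {"grip":-1,"x":0,"y":0,"z":0,"spin":1}
    - {"grip":-1,"x":0,"y":0,"z":0,"spin":1}
    - {"grip":-1,"x":0,"y":0,"z":0,"spin":1}
    - {"grip":-1,"x":0,"y":0,"z":0,"spin":1}
    - {"grip":-1,"x":0,"y":0,"z":0,"spin":1}
    - {"grip":-1,"x":0,"y":0,"z":0,"spin":1}
    - {"grip":-1,"x":0,"y":0,"z":0,"spin":1}
    - {"grip":-1,"x":0,"y":0,"z":0,"spin":0}

```text
time: 6.38
eef_pos: [0.3501, 0.3026, 0.0797]
eef_rot: [[-0.874, -0.486, -0.0], [-0.486, 0.874, -0.0], [0.0, 0.0, -1.0]]
wrist_force: [-0.2, 0.3, -0.2]
grip_width: 0.0375
grasp_force: 30.0
```

servo_tool:
  steps:
    - {"grip":-1,"x":0,"y":0,"z":0.1,"spin":0}
    - {"grip":-1,"x":0,"y":0,"z":0.15,"spin":0}
    - {"grip":-1,"x":0,"y":0,"z":0.15,"spin":0}
    - {"grip":-1,"x":0,"y":0,"z":0,"spin":0}

```text
time: 6.88
eef_pos: [0.3506, 0.3029, 0.0904]
eef_rot: [[-0.874, -0.486, 0.001], [-0.486, 0.874, 0.0], [-0.001, -0.0, -1.0]]
wrist_force: [0.3, 0.0, -0.9]
grip_width: 0.0373
grasp_force: 30.0
```

servo_tool:
  steps:
    - {"grip":-1,"x":0,"y":0,"z":0.4,"spin":0}
    - {"grip":-1,"x":0,"y":0,"z":0.6,"spin":0}
    - {"grip":-1,"x":0,"y":0,"z":0.6,"spin":0}
    - {"grip":-1,"x":0,"y":0,"z":0.6,"spin":0}
    - {"grip":-1,"x":0,"y":0,"z":0.6,"spin":0}
    - {"grip":-1,"x":0,"y":0,"z":0.6,"spin":0}
    - {"grip":-1,"x":0,"y":0,"z":0.3,"spin":0}
    - {"grip":-1,"x":0,"y":0,"z":0,"spin":0}

```text
time: 7.88
eef_pos: [0.3505, 0.3028, 0.1829]
eef_rot: [[-0.874, -0.487, 0.001], [-0.487, 0.874, 0.0], [-0.001, -0.0, -1.0]]
wrist_force: [-0.2, 0.0, -0.3]
grip_width: 0.0375
grasp_force: 30.0
```

Run:
```python
from h import *
im=snap("side","s4.png"); s=bot.sense(); print(s["eef_pos"],s["joints"],s["wrist_force"])
cv2.imwrite("pics/s4c.png",cv2.resize(im[60:260,130:330,::-1],(600,600),interpolation=cv2.INTER_CUBIC))
```

```text
[0.35015653 0.30264277 0.18225212] [ 4.50716257e-01 -1.04334181e-01  1.94682107e+00 -4.08791715e-05
  1.29923229e+00 -1.62822277e+00] [0.4874778  0.04286908 0.12937307]
```

View pics/s4c.png

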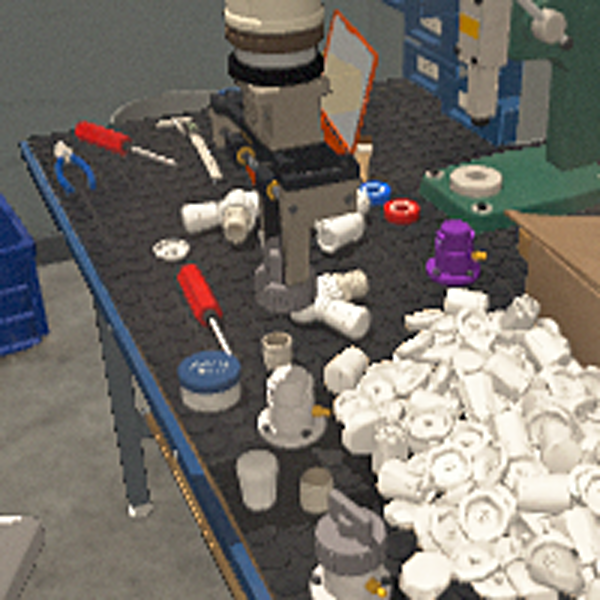

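The cap hangs level in the jaws at about (285, 290) in the crop. The bare neck shows at (290, 380), and the wing cap is untouched. Now over to the tray.

servo_tool:
  steps:
    - {"grip":-1,"x":0.25,"y":-0.45,"z":0,"spin":-0.7}
    - {"grip":-1,"x":0.48,"y":-0.88,"z":0,"spin":-0.7}
    - {"grip":-1,"x":0.48,"y":-0.88,"z":0,"spin":-0.7}
    - {"grip":-1,"x":0.48,"y":-0.88,"z":0,"spin":-0.7}
    - {"grip":-1,"x":0.48,"y":-0.88,"z":0,"spin":-0.7}
    - {"grip":-1,"x":0.48,"y":-0.88,"z":0,"spin":-0.7}
    - {"grip":-1,"x":0.48,"y":-0.88,"z":0,"spin":-0.7}
    - {"grip":-1,"x":0.48,"y":-0.88,"z":0,"spin":-0.7}
    - {"grip":-1,"x":0.48,"y":-0.88,"z":0,"spin":-0.7}
    - {"grip":-1,"x":0.48,"y":-0.88,"z":0,"spin":-0.7}
    - {"grip":-1,"x":0.48,"y":-0.88,"z":0,"spin":-0.7}
    - {"grip":-1,"x":0.48,"y":-0.88,"z":0,"spin":-0.7}

```text
time: 9.43
eef_pos: [0.4884, 0.0479, 0.1816]
eef_rot: [[-0.997, 0.082, -0.001], [0.082, 0.997, -0.0], [0.001, -0.0, -1.0]]
wrist_force: [1.6, 0.2, -0.3]
grip_width: 0.0371
grasp_force: 30.0
```

servo_tool:
  steps:
    - {"grip":-1,"x":0.48,"y":-0.88,"z":0,"spin":0}
    - {"grip":-1,"x":0.48,"y":-0.88,"z":0,"spin":0}
    - {"grip":-1,"x":0.25,"y":-0.43,"z":0,"spin":0}
    - {"grip":-1,"x":0,"y":0,"z":0,"spin":0}
    - {"grip":-1,"x":0,"y":0,"z":0,"spin":0}

```text
time: 10.05
eef_pos: [0.5182, -0.0048, 0.1821]
eef_rot: [[-0.997, 0.078, -0.001], [0.078, 0.997, 0.0], [0.001, 0.0, -1.0]]
wrist_force: [1.2, -0.1, -1.4]
grip_width: 0.0376
grasp_force: 30.0
```

servo_tool:
  steps:
    - {"grip":-1,"x":0,"y":0,"z":-0.5,"spin":0}
    - {"grip":-1,"x":0,"y":0,"z":-0.8,"spin":0}
    - {"grip":-1,"x":0,"y":0,"z":-0.8,"spin":0}
    - {"grip":-1,"x":0,"y":0,"z":-0.8,"spin":0}
    - {"grip":-1,"x":0,"y":0,"z":-0.8,"spin":0}
    - {"grip":-1,"x":0,"y":0,"z":-0.8,"spin":0}
    - {"grip":-1,"x":0,"y":0,"z":-0.5,"spin":0}
    - {"grip":-1,"x":0,"y":0,"z":-0.3,"spin":0}
    - {"grip":-1,"x":0,"y":0,"z":-0.15,"spin":0}
    - {"grip":-1,"x":0,"y":0,"z":-0.1,"spin":0}
    - {"grip":-1,"x":0,"y":0,"z":0,"spin":0}

```text
time: 11.42
eef_pos: [0.519, -0.0054, 0.0439]
eef_rot: [[-0.997, 0.078, 0.001], [0.078, 0.997, -0.0], [-0.001, -0.0, -1.0]]
wrist_force: [0.5, -0.6, -0.4]
grip_width: 0.0374
grasp_force: 30.0
```

servo_tool:
  steps:
    - {"grip":-1,"x":0,"y":0,"z":-0.06,"spin":0}
    - {"grip":-1,"x":0,"y":0,"z":-0.06,"spin":0}
    - {"grip":-1,"x":0,"y":0,"z":-0.04,"spin":0}
    - {"grip":-1,"x":0,"y":0,"z":0,"spin":0}

```text
time: 11.92
eef_pos: [0.5188, -0.0053, 0.0397]
eef_rot: [[-0.997, 0.078, 0.0], [0.078, 0.997, -0.0], [-0.0, -0.0, -1.0]]
wrist_force: [-0.1, 0.5, 0.4]
grip_width: 0.0375
grasp_force: 30.0
```

servo_tool:
  steps:
    - {"grip":-1,"x":0,"y":0,"z":-0.04,"spin":0}
    - {"grip":-1,"x":0,"y":0,"z":0,"spin":0}

```text
time: 12.18
eef_pos: [0.5188, -0.0054, 0.0396]
eef_rot: [[-0.997, 0.078, -0.0], [0.078, 0.997, -0.0], [0.0, -0.0, -1.0]]
wrist_force: [-3.8, 1.1, 7.9]
grip_width: 0.0373
grasp_force: 30.0
```

The wrist force has risen to about 8 N, so the cap is on the tray floor. I'll release and retreat.

servo_tool:
  steps:
    - {"grip":0.4,"x":0,"y":0,"z":0.02,"spin":0}
    - {"grip":0.4,"x":0,"y":0,"z":0,"spin":0}
    - {"grip":0.4,"x":0,"y":0,"z":0,"spin":0}
    - {"grip":0.4,"x":0,"y":0,"z":0,"spin":0}
    - {"grip":0.4,"x":0,"y":0,"z":0.4,"spin":0}
    - {"grip":0.4,"x":0,"y":0,"z":0.8,"spin":0}
    - {"grip":0.4,"x":0,"y":0,"z":0.8,"spin":0}
    - {"grip":0.4,"x":0,"y":0,"z":0.8,"spin":0}
    - {"grip":0.4,"x":0,"y":0,"z":0.8,"spin":0}
    - {"grip":0.4,"x":0,"y":0,"z":0.8,"spin":0}
    - {"grip":0.4,"x":0,"y":0,"z":0.4,"spin":0}
    - {"grip":0.4,"x":0,"y":0,"z":0,"spin":0}

```text
time: 13.68
eef_pos: [0.5193, -0.0055, 0.16]
eef_rot: [[-0.997, 0.078, 0.002], [0.078, 0.997, -0.0], [-0.002, -0.0, -1.0]]
wrist_force: [-0.7, 0.2, 0.6]
grip_width: 0.0646
grasp_force: 0.0
```

Run:
```python
from h import *
im=snap("side","s5.png"); s=bot.sense(); print(s["eef_pos"],s["wrist_force"],s["grip_width"])
cv2.imwrite("pics/s5c.png",cv2.resize(im[140:340,180:380,::-1],(600,600),interpolation=cv2.INTER_CUBIC))
```

```text
[ 0.51862855 -0.00529396  0.15899831] [-0.7554409   0.71794061 -0.94973299] 0.06440689831333503
```

View pics/s5c.png

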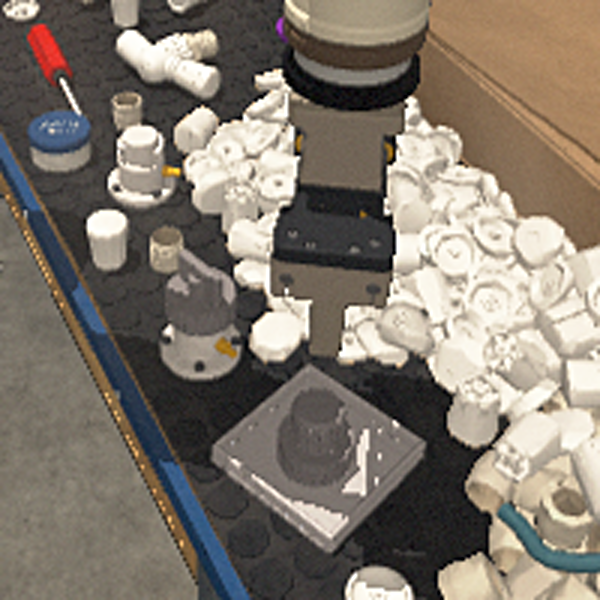

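The cap stands upright in the middle of the tray at about (318, 440) in the crop. The wing cap is still on its port at (200, 300), and the gripper is clear.

```bash
python3 -c "
from workcell import bot
print(bot.sign_off())"
```

```text
the job is handed in; nothing more can be done
None
```

The round-knobbed cap is unscrewed and stands knob up in the middle of the tray, the wing cap is still on its port, and the job was handed in after about 14 s; no verdict was returned.

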